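Put the weights and test tiles away at the weighing bench

ROBOT

A 6-joint arm with a two-finger parallel gripper is mounted at the origin on the work surface; the furniture and walls round the work are solid. World frame = base frame: x ahead of the robot, y to its left, z up, the work surface at z = 0. Lengths are in m, angles in rad, forces in N, time in s.
With the tool pointing down it reaches from about 0.325 to 0.9 m from the base axis. Payload 6.1 kg.
Tool frame: the origin (TCP) lies midway between the tips of the shut fingers; the grasp point (between the pads) lies arm.grasp_offset behind it (arm.grasp_offset is the distance from the TCP to the grasp point, in m); z points along the fingers, y is the line along which they close (so a half turn about z gives the same grasp; the last joint's range is limited). The gripper opens to 87 mm and grips with 3 to 60 N. Pads are 19 mm wide; open, the fingers measure 117 mm over their backs; the gripper's body (75 mm by 190 mm) begins 51 mm behind the grasp point.
Start: joints at [1.04, 0.22, 1.526, -0, 1.395, -0.126], TCP at [0.246, 0.574, 0.223] pointing down, gripper open.
Joint ranges: [-2.98, 2.98], [-0.91, 2.08], [0.09, 2.57], [-1.24, 4.39], [0.2, 2.65], [-2.68, 2.68]. Speed limits (rad/s): [2.57, 2.57, 3.01, 3.14, 3.14, 3.14].

INTERFACE

Orientations are given as a rotation vector (axis times angle).
In Python, from workcell import arm gives the robot as it stands. Calls block until the motion is done:
- arm.goto(position, orientation): joint-space move of the TCP to a pose.
- arm.movel(position, orientation=None, vel=0.15): straight line of the TCP; orientation=None keeps the orientation; vel is the mean speed in m/s.
- arm.move_j(angles): joint-space move.
- arm.grip(opening, f_grip=None): finger opening in m; f_grip is the grip in N (None keeps the last); returns when the fingers have stopped.
- arm.wait(seconds).
- arm.ik(position, orientation): joint angles nearest the present ones, or None.
- arm.state(): the state.
- arm.grab_frame(name): name is "side" or "top" or "wrist"; returns the picture (480x640x3 uint8, red, green, blue); there is no depth.
- arm.calibration(name): a dict with "mtx" (3x3 intrinsics, pixels), "dist_coeffs" ([k1, k2, p1, p2, k3] as OpenCV has them; the pictures are not rectified), "cam_to_world" (4x4, takes a point from camera to world coordinates); the wrist camera has in their place "T_tool_cam" (4x4, takes a point from camera to tool coordinates, whose origin is the TCP and whose axes are the flange's). Camera axes: x right, y down, z forward; pixel columns grow to the right and rows downward; lengths in m; the calibration is good to about 2 mm. A picture is of the moment at which its call begins: read the wrist's pose just before it. calibration takes no time and is no camera call.
A pose or a line that the arm cannot do raises arm.MotionError and nothing moves.
- arm.finish_job(): hands the job in; it is judged then, once.
The state is a dict: "time_s": time; "joints": joint angles; "dq": joint speeds; "joint_torque": joint torques, N m; "tool_pos": TCP position; "tool_rot": TCP orientation; "wrist_force": force on the tool from outside, world axes, zero at the start; "wrist_torque": the same for the moment, N m; "finger_gap": finger opening in m; "grasp_force": force on a finger pad.
Only numpy, scipy, OpenCV 4.12 (cv2) and the standard library are available. Lean on these libraries where they do the work, as an engineer would, in place of code of your own. Each camera call takes 0.05 s, during which the arm holds its last target. There are 200 camera calls.

TASK

Clear the weighing bench: stand each of the three brass weights in the hardwood block, in the recess of its own size (largest weight in the widest recess, smallest in the narrowest), and lay the two test tiles flat, glaze up, crosswise over both rails of the tile rack, one tile to each bay between the dowels. Leave the steel rib and the lidded cup where they are.

Things in the scene. Friction and masses are not known exactly. Their poses are not given: they have to be found in the camera images.
- weight_large: Loose brass knob weight, the largest of three of one shape: plain round body 26 mm across and about 24 mm tall, then a neck and a narrower knob, 36 mm over all, 100 g or so. It stands upright. Origin: centre of its underside; z up along its axis.
- weight_medium: Loose brass knob weight, the middle one of three of one shape: plain round body 20 mm across and about 21 mm tall, then a neck and a narrower knob, 32 mm over all, 50 g or so. It stands upright. Origin: centre of its underside; z up along its axis.
- weight_small: Loose brass knob weight, the smallest of three of one shape: plain round body 16 mm across and about 17 mm tall, then a neck and a narrower knob, 28 mm over all, 20 g or so. It stands upright. Origin: centre of its underside; z up along its axis.
- tile_a: Loose rectangular test tile of fired clay, 75 x 40 x 8 mm, about 45 g, glazed over most of its upper face; cream speckled glaze. It lies flat, glaze up. Origin: centre of its underside; x along its 75 mm length, y across its 40 mm width, z up.
- tile_b: Loose rectangular test tile of fired clay, 75 x 40 x 8 mm, about 45 g, glazed over most of its upper face; grey-green glaze. The two tiles are of one kind: either may go in either bay. It lies flat, glaze up. Origin: centre of its underside; x along its 75 mm length, y across its 40 mm width, z up.
- weight_block: Hardwood block, fixed, medium-brown on a dark 156 x 62 mm foot; top 150 x 56 mm, 24 mm above the bench. On the centre line, along x, three round flat recesses 8 mm deep (floor 16 mm above the bench, 4 mm bevel round the mouth): 34 mm wide at x = -48 mm (largest weight), 28 mm at x = 0 (middle), 24 mm at x = +48 mm (smallest). Origin: centre of underside; z up.
- tile_rack: Pale wood rack, fixed: two rails 164 mm long (x) and 12 mm wide, centred at y = -27 and +27 mm, tops 16 mm above the bench, open between them but for a sleeper 8.5 mm high under each end. Dowels 6 mm thick rise 11.5 mm above each rail at x = -75, 0, +75 mm. Bay centres: x = -38 and +38 mm; a tile lies with its length along y. Origin: rack's centre, on the bench.
- lidded_cup: Bystander: light grey cup with a white lid, 74 mm across, 77 mm tall, loose. Origin: centre of its underside. To be left alone.
- steel_rib: Bystander: D-shaped scraper (rib) of pale grey steel, 86 x 36 x 8 mm, loose, lying flat: straight along one long side, curved along the other. Origin: centre of its underside; y along its length. To be left alone.
- hood_rim (a point): Nearest low point of the rim of the big yellow extraction hood that hangs over the back of the bench, fixed, about 0.32 m above the bench; it widens from there away from the robot. Nothing to handle: keep the gripper and wrist on the robot's side of it when passing by.

How it is judged:
At the end, for the whole second after the job is handed in: Each weight upright (8 deg) in its own recess, within 8 mm of its centre and less than 3.5 mm above its floor. Tiles level (8 deg), glaze up, on both rails, one per bay: within 16 mm of the bay centre along the rack, 18 mm across, 17 deg of square. All at rest, cup and rib too (x of weight_large in the frame of weight_block between -0.056 and -0.04 m and y of weight_large in the frame of weight_block between -0.008 and 0.008 m and z of weight_large in the frame of weight_block between 0.012 and 0.0195 m and angle between each of weight_large, weight_medium, weight_small, tile_a, tile_b's own z axis and vertical below 0.14 rad and linear speed of each of weight_large, weight_medium, weight_small, tile_a, tile_b, lidded_cup, steel_rib below 0.02 m/s and angular speed of each of weight_large, weight_medium, weight_small, tile_a, tile_b, lidded_cup, steel_rib below 0.5 rad/s and x of weight_medium in the frame of weight_block between -0.008 and 0.008 m and y of weight_medium in the frame of weight_block between -0.008 and 0.008 m and z of weight_medium in the frame of weight_block between 0.012 and 0.0195 m and x of weight_small in the frame of weight_block between 0.04 and 0.056 m and y of weight_small in the frame of weight_block between -0.008 and 0.008 m and z of weight_small in the frame of weight_block between 0.012 and 0.0195 m and y of tile_a in the frame of tile_rack between -0.018 and 0.018 m and z of tile_a in the frame of tile_rack between 0.012 and 0.019 m and angle between the x axis of each of tile_a, tile_b and the y axis of tile_rack, either way round below 0.3 rad and y of tile_b in the frame of tile_rack between -0.018 and 0.018 m and z of tile_b in the frame of tile_rack between 0.012 and 0.019 m and ((x of tile_a in the frame of tile_rack between -0.054 and -0.022 m and x of tile_b in the frame of tile_rack between 0.022 and 0.054 m) or (x of tile_a in the frame of tile_rack between 0.022 and 0.054 m and x of tile_b in the frame of tile_rack between -0.054 and -0.022 m))); the robot touches nothing.
It fails at once if the lidded cup is shifted by more than 30 mm (distance of lidded_cup from where it was at the start of the episode above 0.03 m).
It fails at once if the steel rib is shifted by more than 30 mm (distance of steel_rib from where it was at the start of the episode above 0.03 m).
It also fails if it takes over 125 s, if anything falls off the work surface, if the arm or the gripper's body presses on something with over 40 N, if the wrist force passes 120 N, or if a joint passes its speed limit or range.

## Working session

There is one attempt and no reset: what is moved stays moved. The work goes in short steps, each a Python script; the robot and the scene stay as the last script left them, time stands still between calls to the robot, and variables do not carry over. Pictures are saved under pics/ and viewed, at most 14 in all, crops included, and the job is handed in when it is done.

```bash
ls; mkdir -p pics; python3 - <<'E'
from workcell import arm
import cv2
for n in("top","side"):
    cv2.imwrite(f"pics/{n}0.png",arm.grab_frame(n)[:,:,::-1])
    c=arm.calibration(n);print(c)
print(arm.calibration("wrist"),arm.grasp_offset,arm.state()["tool_rot"])
E
```

```text
pics
{'mtx': array([[487.13780161,   0.        , 323.08464031],
       [  0.        , 487.13780161, 241.7537627 ],
       [  0.        ,   0.        ,   1.        ]]), 'dist_coeffs': array([-0.01777884,  0.        ,  0.        ,  0.        ,  0.        ]), 'cam_to_world': array([[-0.01179651, -0.98990489,  0.14124144,  0.30590692],
       [-0.99985898,  0.01336582,  0.01016733,  0.10211285],
       [-0.0119525 , -0.14110158, -0.98992297,  1.18748638],
       [ 0.        ,  0.        ,  0.        ,  1.        ]])}
{'mtx': array([[468.99308326,   0.        , 315.65056048],
       [  0.        , 468.99308326, 238.48634527],
       [  0.        ,   0.        ,   1.        ]]), 'dist_coeffs': array([-0.07813738,  0.        ,  0.        ,  0.        ,  0.        ]), 'cam_to_world': array([[ 0.98885349, -0.08562889,  0.12180504,  0.32257809],
       [-0.14852313, -0.5097537 ,  0.84740312, -0.63264397],
       [-0.01047162, -0.8560484 , -0.51678959,  0.64214845],
       [ 0.        ,  0.        ,  0.        ,  1.        ]])}
{'mtx': array([[353.15681037,   0.        , 321.79165258],
       [  0.        , 353.15681037, 240.74988782],
       [  0.        ,   0.        ,   1.        ]]), 'dist_coeffs': array([-0.05717221,  0.        ,  0.        ,  0.        ,  0.        ]), 'T_tool_cam': array([[-4.71291901e-04, -9.70443225e-01, -2.41329082e-01,
         6.48960012e-02],
       [ 9.99998899e-01, -1.17874846e-04, -1.47889568e-03,
        -3.39102662e-04],
       [ 1.40673766e-03, -2.41329513e-01,  9.70442212e-01,
        -1.61759559e-01],
       [ 0.00000000e+00,  0.00000000e+00,  0.00000000e+00,
         1.00000000e+00]])} 0.0187 [-6.31340492e-01 -3.07697781e+00  2.55464000e-03]
```

View pics/top0.png

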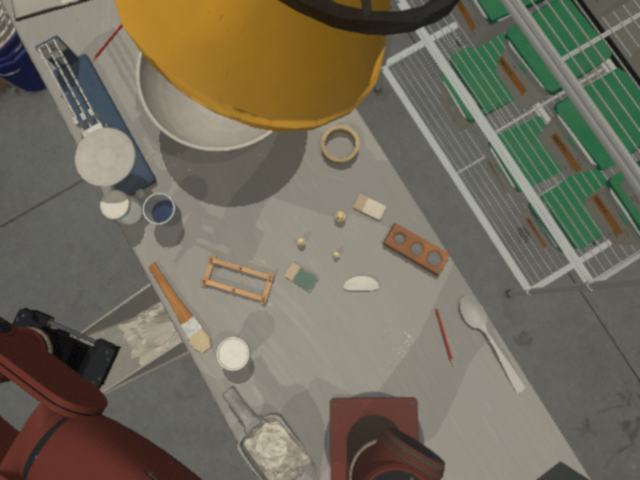

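View pics/side0.png

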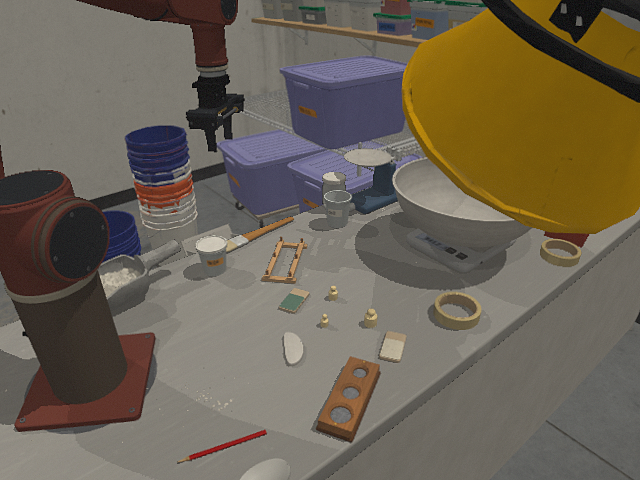

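The top view shows the weights near (340,217), (301,242) and (336,255), and the tiles near (369,207) and (301,276). The block is near (416,248), the rack (238,279), the rib (361,284) and the cup (233,353). I'll enlarge this area next.

```bash
python3 - <<'E'
import cv2
im=cv2.imread("pics/top0.png")
cv2.imwrite("pics/c1.png",cv2.resize(im[185:305,280:460],None,fx=4.4,fy=4.4,interpolation=cv2.INTER_CUBIC))
cv2.imwrite("pics/c2.png",cv2.resize(im[240:320,190:330],None,fx=5,fy=5,interpolation=cv2.INTER_CUBIC))
E
```

```text
(no output)
```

View pics/c1.png

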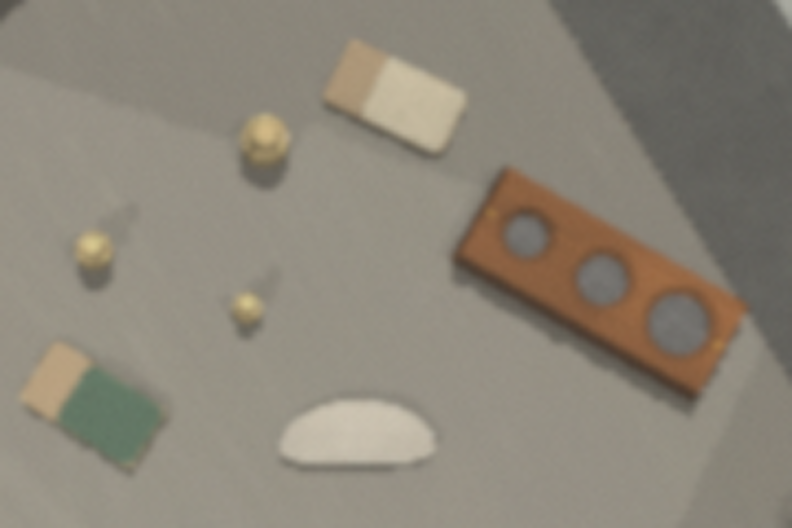

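View pics/c2.png

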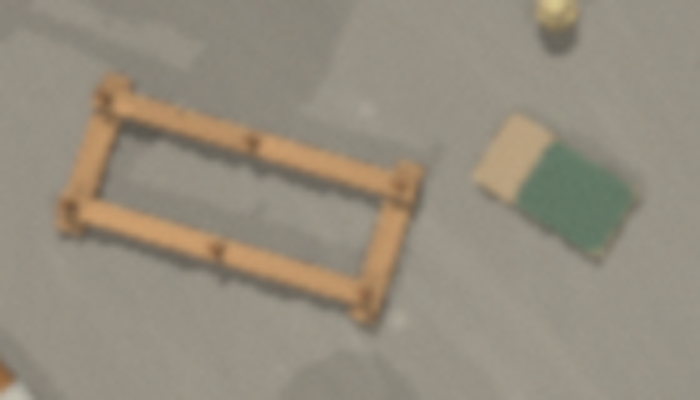

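The crops show the recesses at (526,235) small, (602,279) mid and (678,324) large, so the widest recess is at the right. The knobs are at (265,134), (95,246) and (247,305). I could also read the tile corners and dowel tops. Next I'll localise them and check them against the known sizes.

```bash
cat > h.py <<'E'
import numpy as np, cv2, json
from workcell import arm
from scipy.spatial.transform import Rotation as Ro
def ray(px,c,T,z):
    px=np.atleast_2d(np.array(px,float)); z=np.broadcast_to(z,len(px))
    n=cv2.undistortPoints(px[:,None],c["mtx"],c["dist_coeffs"])[:,0]
    d=np.c_[n,np.ones(len(n))]@T[:3,:3].T; o=T[:3,3]
    return o+d*((z-o[2])/d[:,2])[:,None]
def proj(P,c,T):
    W=np.linalg.inv(T); return cv2.projectPoints(np.array(P,float),cv2.Rodrigues(W[:3,:3])[0],W[:3,3],c["mtx"],c["dist_coeffs"])[0][:,0]
def wristT():
    s=arm.state(); T=np.eye(4); T[:3,:3]=Ro.from_rotvec(s["tool_rot"]).as_matrix(); T[:3,3]=s["tool_pos"]
    return T@arm.calibration("wrist")["T_tool_cam"]
def rot(psi):  # tool down, closing line at angle psi
    y=np.array([np.cos(psi),np.sin(psi),0]); z=np.array([0,0,-1.]); return Ro.from_matrix(np.c_[np.cross(y,z),y,z]).as_rotvec()
def best(p,psi):
    q0=np.array(arm.state()["joints"]); b=None
    for k in(0,np.pi):
        q=arm.ik(list(p),list(rot(psi+k)))
        if q is not None and (b is None or abs(q[5])<abs(b[0][5])): b=(np.array(q),rot(psi+k))
    return b
E
python3 - <<'E'
from h import *
c=arm.calibration("top");T=c["cam_to_world"]
f1=lambda p:(np.array(p)+.5)/4.4-.5+[280,185]
f2=lambda p:(np.array(p)+.5)/5-.5+[190,240]
np.set_printoptions(precision=4,suppress=True)
W=ray(f1([(265,134),(95,246),(247,305)]),c,T,[.034,.030,.026]);print("L M S",W)
ta=ray(f1([(354,39),(467,97),(437,155),(325,100)]),c,T,.008)
tb=ray(f1([(60,342),(165,413),(130,470),(22,397)]),c,T,.008)
for t in(ta,tb):print("tile",t.mean(0),np.linalg.norm(np.roll(t,-1,0)-t,axis=1),"ang",np.arctan2(*((t[1]-t[0]+t[2]-t[3])[[1,0]])))
b=ray(f1([(678,324),(602,279),(526,235)]),c,T,.018);print("block",b,np.linalg.norm(np.diff(b,axis=0),axis=1),np.arctan2(*((b[2]-b[0])[[1,0]])))
r=ray(f2([(108,95),(253,142),(402,183),(68,212),(217,248),(368,295)]),c,T,.0275);print("rack",r,r.mean(0),r[2]-r[0],np.linalg.norm(r[2]-r[0]),np.linalg.norm(r[3]-r[0]))
u=(r[2]-r[0]+r[5]-r[3]);print(np.arctan2(u[1],u[0]))
print("rib,cup,hood",ray([(361,284),(233,353),(285,127)],c,T,[.008,.077,.32]))
E
```

```text
L M S [[0.5349 0.0728 0.034 ]
 [0.4748 0.1665 0.03  ]
 [0.4417 0.084  0.026 ]]
tile [ 0.5598 -0.0015  0.008 ] [0.0713 0.0373 0.0698 0.0388] ang -2.061367932381623
tile [0.3893 0.1687 0.008 ] [0.0702 0.0366 0.0719 0.0368] ang -2.1752922145765163
block [[ 0.429  -0.1519  0.018 ]
 [ 0.4544 -0.1113  0.018 ]
 [ 0.4794 -0.0704  0.018 ]] [0.0479 0.0479] 1.0170529453918795
rack [[0.4342 0.3833 0.0275]
 [0.4106 0.3131 0.0275]
 [0.3901 0.2416 0.0275]
 [0.3782 0.4014 0.0275]
 [0.3603 0.3297 0.0275]
 [0.3372 0.2576 0.0275]] [0.3851 0.3211 0.0275] [-0.044  -0.1417  0.    ] 0.14837516944452048 0.058769961229606676
-1.8603693839426612
rib,cup,hood [[0.3699 0.0239 0.008 ]
 [0.2156 0.3181 0.077 ]
 [0.6468 0.1795 0.32  ]]
```

The sizes agree with the specification: tiles about 71×37 mm, recess pitch 47.9 mm, dowel span 148 mm. I'll move above the work and check with the wrist camera.

```bash
python3 - <<'E'
from h import *
p=[.46,.06,.2]; q,o=best(p,np.pi/2); print(q,arm.state()["time_s"])
arm.goto(p,o.tolist()); s=arm.state(); T=wristT(); im=arm.grab_frame("wrist")[:,:,::-1].copy()
np.save("Tw.npy",T); cv2.imwrite("pics/w1.png",im); c=arm.calibration("wrist")
P=[[.5349,.0728,.034],[.4748,.1665,.03],[.4417,.084,.026],[.5598,-.0015,.008],[.3893,.1687,.008],[.429,-.1519,.018],[.4544,-.1113,.018],[.4794,-.0704,.018]]
for a in proj(P,c,T): cv2.drawMarker(im,(int(round(a[0])),int(round(a[1]))),(0,0,255),cv2.MARKER_CROSS,9,1)
cv2.imwrite("pics/w1m.png",im); print(s["time_s"])
E
```

```text
[-4.05531360e-02 -1.57236675e-01  1.95626305e+00 -4.44089210e-16
  1.34256628e+00  1.53024319e+00] 0.1
2.1083
```

View pics/w1m.png

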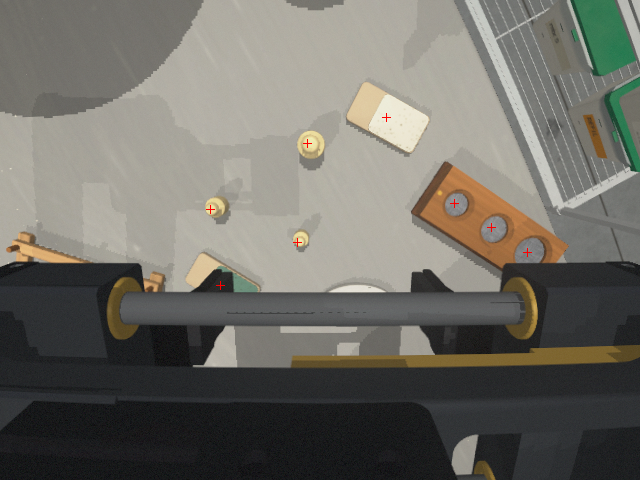

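The wrist view agrees with the top camera apart from a uniform shift of about 3–4 px, roughly 3–4 mm in −y. I'll split the difference with −2 mm in y and start with the large weight.

```bash
cat >> h.py <<'E'
BA=1.017; BC=np.array([.4543,-.1132]); BU=np.array([np.cos(BA),np.sin(BA)])
def pick(xy,psi,z,op,f,up=.12):
    arm.grip(op,f); _,o=best([*xy,z],psi); o=o.tolist()
    arm.goto([*xy,up],o); arm.movel([*xy,z],vel=.12); arm.grip(0,f)
    s=arm.state(); print("pick gap %.4f F %.1f t %.1f"%(s["finger_gap"],s["grasp_force"],s["time_s"]),s["wrist_force"])
    arm.movel([*xy,up],vel=.15); s=arm.state(); print("up gap %.4f"%s["finger_gap"],s["wrist_force"])
def place(xy,psi,z,op,up=.12):
    _,o=best([*xy,z],psi); o=o.tolist()
    arm.goto([*xy,up],o); arm.movel([*xy,z+.015],vel=.15); arm.movel([*xy,z],vel=.04); arm.wait(.1)
    s=arm.state(); print("place gap %.4f"%s["finger_gap"],s["wrist_force"])
    arm.grip(op); arm.movel([*xy,up],vel=.15); print("t",arm.state()["time_s"])
E
cat > go.py <<'E'
from h import *
import sys
np.set_printoptions(precision=2,suppress=True)
W={"L":([.535,.0708],.026,-.048),"M":([.4748,.1645],.020,0),"S":([.4417,.082],.016,.048)}
for k in sys.argv[1]:
    xy,d,off=W[k]; print(k)
    pick(xy,np.pi/3,.010,d+.018,15); place(BC+off*BU,BA+np.pi/2,.0265,d+.012)
E
python3 go.py L; python3 - <<'E'
from h import *
arm.goto([.46,.06,.2],best([.46,.06,.2],np.pi/2)[1].tolist())
im=arm.grab_frame("wrist")[:,:,::-1]; cv2.imwrite("pics/w2.png",cv2.resize(im[80:280,170:590],None,fx=1.9,fy=1.9,interpolation=cv2.INTER_CUBIC))
E
```

```text
L
pick gap 0.0243 F 15.0 t 6.9 [ 0.35 -1.22  3.38]
up gap 0.0244 [ 0.45 -1.29 -1.38]
place gap 0.0245 [ 0.54 -0.58 -0.02]
t 11.4833
```

View pics/w2.png

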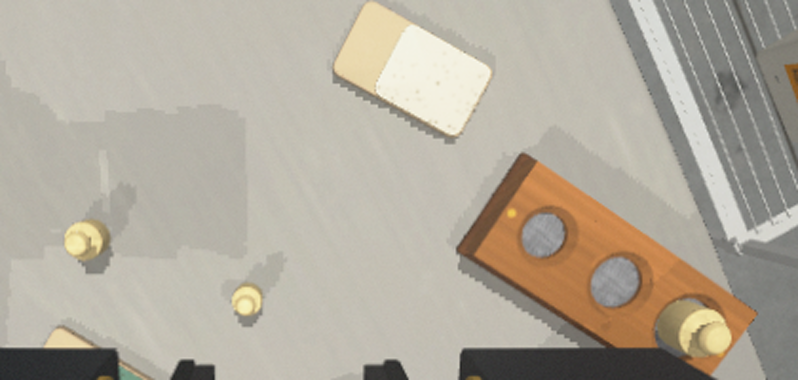

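The large weight is in its recess, with its knob at crop (712,338). I'll check by projection whether it is upright and seated.

```bash
python3 - <<'E'
from h import *
c=arm.calibration("wrist");T=wristT()
p=BC-.048*BU
print("seated knob top / body top / unseated(+8mm)",(proj([[*p,.051],[*p,.040],[*p,.059]],c,T)-[170,80])*1.9)
print("recess S,M",(proj([[*(BC+.048*BU),.018],[*BC,.018]],c,T)-[170,80])*1.9)
E
```

```text
seated knob top / body top / unseated(+8mm) [[717.35466643 342.52243164]
 [704.33466596 336.1940568 ]
 [727.32577485 347.37682966]]
recess S,M [[541.38039194 230.98833046]
 [612.86909394 278.87182559]]
```

The prediction for a seated weight is (717,342) and I see (712,338), so it is seated. The small and medium weights are next.

```bash
python3 go.py SM; python3 - <<'E'
from h import *
arm.goto([.46,.0,.2],best([.46,.0,.2],np.pi/2)[1].tolist())
c=arm.calibration("wrist");T=wristT()
for o,h in((-.048,.051),(0,.047),(.048,.043)): print((proj([[*(BC+o*BU),h]],c,T)-[330,100])*3)
im=arm.grab_frame("wrist")[:,:,::-1]; cv2.imwrite("pics/w3.png",cv2.resize(im[100:280,330:590],None,fx=3,fy=3,interpolation=cv2.INTER_CUBIC))
E
```

```text
S
pick gap 0.0142 F 15.0 t 17.0 [-0.4   0.44  3.19]
up gap 0.0141 [ 0.26  0.33 -0.07]
place gap 0.0143 [ 0.33  0.25 -0.1 ]
t 21.75
M
pick gap 0.0187 F 15.0 t 24.9 [-0.34 -0.19  2.32]
up gap 0.0185 [ 0.06  0.54 -1.09]
place gap 0.0184 [-0.11 -0.87  1.34]
t 29.4917
[[469.11174643 481.85310796]]
[[342.14711821 399.36385268]]
[[211.17410248 314.94484323]]
```

View pics/w3.png

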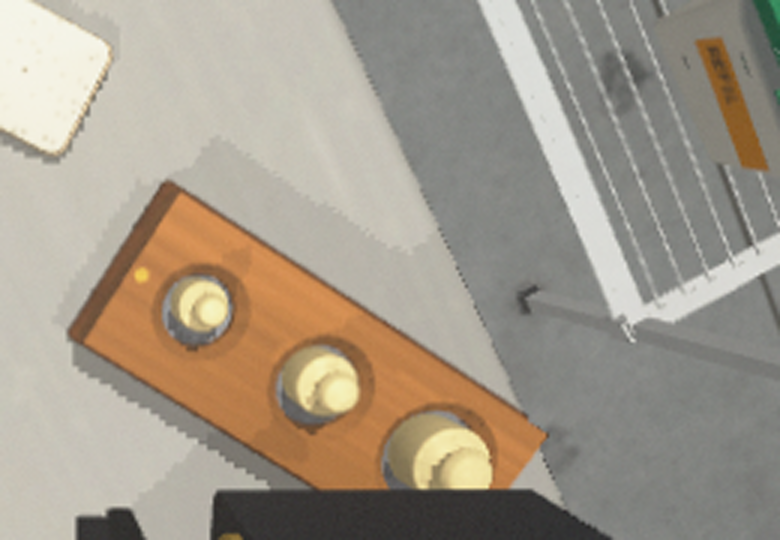

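All three weights are upright in their own recesses, with knobs at (209,309), (337,393) and (466,472), within 10 px of the prediction at 3×. Tiles next.

```bash
python3 - <<'E'
from h import *
np.set_printoptions(precision=2,suppress=True)
RA=-1.860; RC=np.array([.385,.319]); U=np.array([np.cos(RA),np.sin(RA)])
for xy,a,off in (([.3893,.1667],-2.175,-.038),([.5598,-.0035],-2.061,.038)):
    pick(xy,a+np.pi/2,.003,.058,15); place(RC+off*U,RA,.0195,.050)
arm.goto([.30,.27,.2],best([.30,.27,.2],np.pi/2)[1].tolist())
c=arm.calibration("wrist");T=wristT()
im=arm.grab_frame("wrist")[:,:,::-1].copy()
cv2.imwrite("pics/w4.png",im)
t=arm.grab_frame("top")[:,:,::-1]; cv2.imwrite("pics/t4.png",cv2.resize(t[190:340,180:460],None,fx=2.8,fy=2.8,interpolation=cv2.INTER_CUBIC))
E
```

```text
pick gap 0.0401 F 15.0 t 33.9 [-1.28  0.85  3.95]
up gap 0.0396 [-0.56  0.22  0.07]
place gap 0.0398 [ 0.8  -0.05  0.1 ]
t 38.85
pick gap 0.0396 F 15.0 t 42.4 [-0.35 -0.28  4.35]
up gap 0.0396 [ 0.91  0.29 -1.04]
place gap 0.0398 [ 0.35  0.74 -0.46]
t 47.325
```

View pics/w4.png

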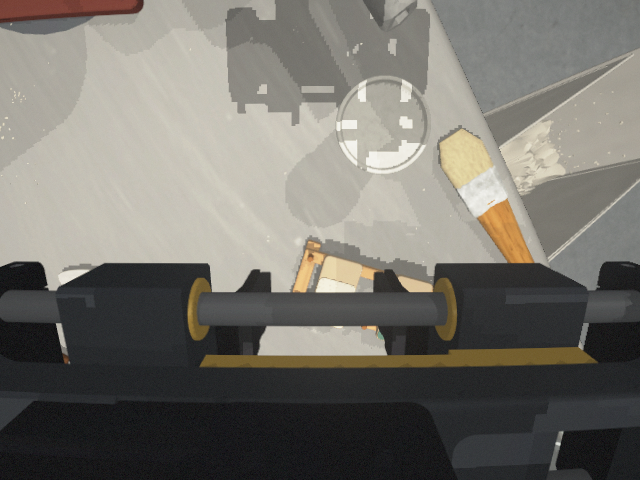

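View pics/t4.png

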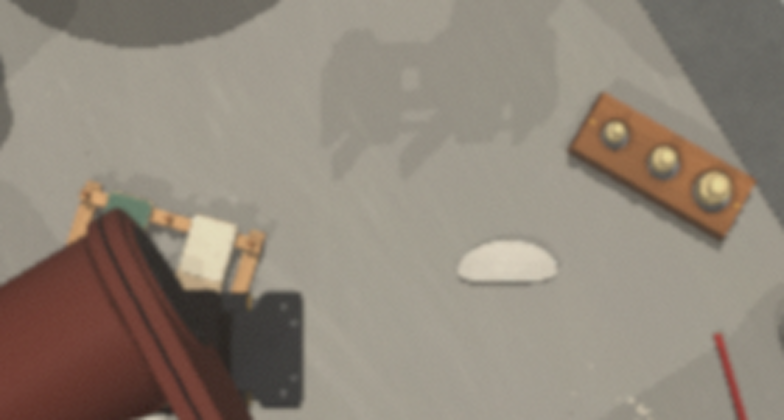

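The tiles look right, but the arm hides part of the rack. I'll move the arm away and look once more.

```bash
python3 - <<'E'
from h import *
p=[.46,.06,.22]; arm.goto(p,best(p,np.pi/2)[1].tolist())
t=arm.grab_frame("top")[:,:,::-1]; s=arm.grab_frame("side")[:,:,::-1]
A=cv2.resize(t[240:380,185:325],(560,560),interpolation=cv2.INTER_CUBIC)[:,:400]
B=cv2.resize(s[215:315,230:330],(560,560),interpolation=cv2.INTER_CUBIC)[:,80:480]
cv2.imwrite("pics/f.png",np.hstack([A,B]))
E
```

```text
(no output)
```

View pics/f.png

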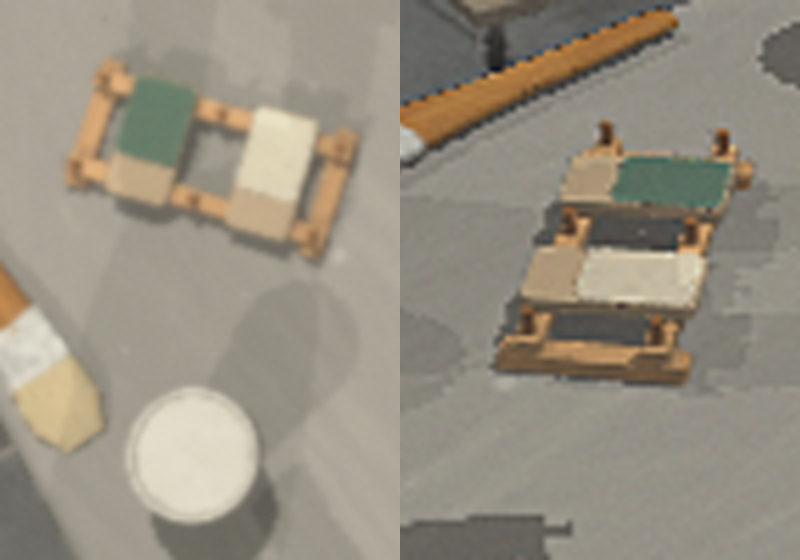

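Both tiles lie flat, glaze up, square across both rails and one to each bay. In the top view they are centred near (152,140) and (272,172), midway between the dowels. The cup hasn't moved. Handing in.

```bash
python3 -c "
from workcell import arm
print(arm.finish_job())"
```

```text
the job is handed in; nothing more can be done
None
```

The job is handed in at about 50 s of the 125 s allowed; the final pictures show all three weights upright in their own recesses, both tiles flat and glaze up across the rails (one per bay), and the rib and cup where they were, though no verdict came back.

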